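# Find the free play of a lead-screw carriage and lock it at mid-play

### The job

The blue carriage of the linear axis has free play on its hidden lead-screw nut: by its yellow handle push it gently towards the black motor until the nut's spring resists, then gently away from the motor until it resists again. Set the carriage in the middle of that free play and put the red-headed locking pin from its orange stand through the carriage's hole into the nut, fully home, leaving the nut's spring relaxed. Do not strain the spring and leave the other things on the bench where they are.

Things in the scene. Friction and masses are not known exactly. Their poses are not given: they have to be found in the camera images.
- axis: The linear axis, screwed down: dark base plate 110 x 340 mm, aluminium cover at 64 mm height, black end blocks 70 mm high, black motor 56 mm cube. Origin on the bench under the middle of the carriage's rails; its y axis runs along the screw and points to the motor (motor centre at y = +209 mm); z up.
- carriage (a joint): Position of the blue carriage along the axis' y, in m, positive towards the motor; 0 is the middle of its rail, not of its free play; it reaches +-0.046. It slides with about 1 N of friction. The free play (20 to 40 mm in all, unknown) lies unevenly about 0: its middle is up to 10 mm off. The carriage plate is 80 (x) x 200 (y) x 18 mm, its top 85 mm above the bench.
- handle (a point): Middle of the yellow handle that stands on the carriage 110 mm from the hole towards the motor: a block 36 (axis x) x 24 (axis y) x 45 mm tall, bottom 85 mm and top 130 mm above the bench; this point is 112 mm above the bench. Axes as those of the axis. To be taken from above across its 24 mm.
- lock_hole (a point): Centre of the mouth of the round 13 mm through-hole in the carriage (mouth chamfered 2.5 mm), on the carriage's top face 85 mm above the bench. Under it, 25 to 37 mm below the mouth, is the nut's top with a chamfered 14 mm hole; the two holes are in line only when the carriage is in the middle of its free play (within about 2 mm).
- nut (a joint): Deflection in m of the spring that holds the hidden nut; 0 when relaxed, positive towards the motor. Beyond either end of the free play the carriage pushes the nut against it, 1.5 N per mm; it springs back when released. 2 mm (3 N) is a clear resistance; 10 mm (15 N) strains it.
- pin: Locking pin, 70 g: steel shank 10 mm in diameter and 60 mm long with a tapered tip, under a red round head 22 mm in diameter and 36 mm tall. Origin at the tip; z along the pin, up to the head. Fully home, the head's underside rests on the carriage. It starts standing in the orange stand with its head's underside on the stand.
- pin_stand: Orange block 60 x 60 x 70 mm tall, fixed, with a 13 mm hole in its middle that holds the pin. Origin at the centre of its underside.
- screwdriver: Screwdriver lying on the bench, 200 mm; origin on the bench under its middle. Leave alone.
- scraper: Scraper with red handle lying on the bench, 240 mm. Leave alone.
- gear: Green printed gear, 66 mm across, 20 mm high. Leave alone.
- screw_jar: Glass jar with black cap, 60 mm across, 75 mm tall. Leave alone.
- vase: White printed vase, 64 mm across, 95 mm tall. Leave alone.
- bearing: Steel bearing ring, 32 mm across, 12 mm high. Leave alone.
Mind the look-alikes: they are no part of the job. What is shaped like the pin but white is not meant.

How it is judged (in metres and radians):
On the way, in this order (a step that is already met when the one before it is completed fails the run):
1. the carriage has been pushed towards the motor until the nut's spring resists (deflected over 1.3 mm) (value of joint nut above 0.0013 m), for 0.1 s.
2. then the carriage has been pushed away from the motor until the nut's spring resists (deflected over 1.3 mm the other way) (value of joint nut below -0.0013 m), for 0.1 s.
At the end, for the whole second after the job is handed in: The pin stands in the carriage's hole and in the nut below, fully home (tip at least 54 mm below the carriage's top, within 4 mm of the hole's axis, upright within 0.12 rad), at rest, and the nut's spring is relaxed to within 1.5 mm (z of pin in the frame of lock_hole below -0.054 m and horizontal distance between pin and lock_hole below 0.004 m and angle between pin's own z axis and vertical below 0.12 rad and value of joint nut between -0.0015 and 0.0015 m and linear speed of pin below 0.02 m/s); the robot touches nothing.
It fails at once if the nut's spring is strained (pushed 10 mm, 15 N, or more) (value of joint nut above 0.01 m or value of joint nut below -0.01 m).
It fails at once if a bystander is moved by more than 30 mm (distance of any of screwdriver, scraper, gear, screw_jar, vase, bearing from where it was at the start of the episode above 0.03 m).
It also fails if it takes over 72 s, if anything falls off the work surface, if the arm or the gripper's body presses on something with over 40 N, if the wrist force passes 120 N, or if a joint passes its speed limit or range.

### The arm

A 7-joint arm with a two-finger parallel gripper is mounted at the origin on the work surface. World frame = base frame: x ahead of the robot, y to its left, z up, the work surface at z = 0. Lengths are in m, angles in degrees, forces in N, time in s.
With the tool pointing down it reaches from about 0.4 to 0.85 m from the base axis. Payload 4.5 kg.
Tool frame: the origin (TCP) lies where the fingers leave the gripper's body, on its centre line; the fingertips stand 64 mm ahead of it and the grasp point (between the pads) lies 45 mm ahead of it; z points along the fingers, y is the direction in which the jaws open and shut (so a half turn about z gives the same grasp; the last joint's range is limited). The gripper opens to 88 mm and grips with 3 to 60 N. Pads are 18 mm wide; open, the fingers measure 123 mm over their backs; the gripper's body (75 mm by 187 mm) begins 45 mm behind the grasp point.
Start: joints at [-68.766, 39.483, -11.15, 89.685, 9.013, 51.709, -12.324], TCP at [0.207, 0.59, 0.303] pointing down, gripper open.
Joint ranges: [-172.22, 172.22], [-26.19, 119.32], [-84.43, 86.54], [7.71, 146.69], [-57.33, 237.33], [2.42, 119.75], [-152.13, 152.13]. Speed limits (degrees/s): [147.25, 147.25, 180, 180, 180, 180, 180].

### API

Orientations are given as [roll, pitch, yaw] about the fixed x, y, z axes, in that order (R = Rz(yaw) Ry(pitch) Rx(roll)).
In Python, from cell import get_obs, get_image, sign_off, spot_in, landmark_of gives the robot as it stands.
- The arm moves only by the tool step_arm, never from a script. Its arguments are lists of equal length, an entry for each row: "turn": the turn, a rotation vector about the world's x, y, z in degrees, a list of three; "translation": the shift along the world's x, y, z in mm, a list of three; "grip": the closure in counts, from 0 (fully open) to 255 (shut). In form: {"turn": [[wx, wy, wz], ...], "translation": [[tx, ty, tz], ...], "grip": [grip, ...]}. A call has 1 to 20 rows; each row is the pose to reach, as a shift and turn from the pose commanded when the call began; what a row does not reach only later rows make up. A row lasts 1/8 s, in which the tool goes at most 62.5 mm and 10.7 degrees, less where a joint would pass 70% of its speed; a pose out of reach is approached as far as the arm can. A call with a gripper value outside its range is refused whole. The fingers move at their own pace and stop on an object; "force" is the grip in N (left out, the last holds). Time passes only in rows, so rows that repeat a pose let the fingers close. It gives the time, the measured TCP pose, the force and the opening at its end, in the units of the state.
- get_obs(): the state, without advancing time (a new reading comes with each control period).
- get_image(name): name is "scene" or "top" or "wrist"; returns a dict with "color" (480x640x3 uint8, red, green, blue), "mtx" (3x3 intrinsics, pixels), "k1" (the pictures are not rectified: a ray, as slopes to the right and down, at radius r is drawn at 1 + k1 r^2 times it, then the intrinsics apply), "eye" and "orientation" of the camera in the world. Camera axes: x right, y down, z forward; pixel columns grow to the right and rows downward; lengths in m; the calibration is good to about 2 mm. A picture is of the moment at which its call begins. There is no depth.
- sign_off(): hands the job in, once; it reports no verdict.
Trained networks look in a picture, given as the dict that the camera call returned (one of the last four; its "shot" number tells which), for a name from the list of things; names that differ only in an ending like _2 or _b are one class to them, and where a whole thing is asked for, a point or a joint stands for the part that bears it (a point fixed in the world has none). Each returns a list of dicts, best first, with "p" (0 to 1); they miss things now and then, are a little off and sometimes report something else, mostly with a low value. They report only what shows in the picture. A call takes as long as a camera call. They do not tell look-alikes from the thing itself.
- spot_in(picture, name): "centre" ([x, y, z] in m, in world coordinates, good to about 4 mm: the middle of the surface that is visible of it).
- landmark_of(picture, name): "centre" ([x, y, z] in m, in world coordinates, good to about 4 mm: a listed point, or the origin of a listed thing).
The state is a dict: "clock": time; "joint_pos": joint angles; "joint_vel": joint speeds; "tau": joint torques, N m; "position": TCP position; "orientation": TCP orientation; "contact_force": force on the tool from outside, world axes, zero at the start; "torque": the same for the moment, N m; "width": finger opening in m.
Only numpy, scipy, OpenCV 4.12 (cv2) and the standard library are available. Lean on these libraries where they do the work, as an engineer would, in place of code of your own. Each camera call takes 0.05 s, during which the arm holds its last target. There are 200 camera calls.

## Working session

There is one attempt and no reset: what is moved stays moved. The work goes in short steps, Python scripts to look and compute and a tool call to move; the robot and the scene stay as the last step left them, time stands still between calls to the robot, and variables do not carry over. Pictures are saved under pics/ and viewed, about 8 in all and at most 12, crops included, and the job is handed in when it is done.

Besides the shell and the picture viewer there is one more tool, called as name(argument=value, ...) on one line, values as JSON. step_arm: Moves the arm, as the interface text tells. Its arguments: {"type":"object","properties":{"turn":{"type":"array","items":{"type":"array","items":{"type":"number"}}},"translation":{"type":"array","items":{"type":"array","items":{"type":"number"}}},"grip":{"type":"array","items":{"type":"number"}},"force":{"type":"number"}},"required":["turn","translation","grip"]}

```bash
mkdir -p pics; python3 - <<'E'
from cell import *
import cv2,numpy as np
o=get_obs();print({k:np.round(v,3) for k,v in o.items()})
ims=[]
for n in ["top","scene"]:
    p=get_image(n);cv2.imwrite(f"pics/{n}0.png",p["color"][:,:,::-1])
    print(n,p["mtx"],p["k1"],p["eye"],p["orientation"])
    for t in ["axis","handle","lock_hole","pin","pin_stand","carriage"]:
        for f in (landmark_of,spot_in):
            try: print(t,f.__name__,[(np.round(d["centre"],3).tolist(),round(d["p"],2)) for d in f(p,t)][:3])
            except Exception as e: print(t,f.__name__,e)
E
```

```text
{'clock': np.float64(0.0), 'joint_pos': array([-68.767,  39.532, -11.145,  89.744,   9.012,  51.709, -12.325]), 'joint_vel': array([ 0.057,  0.025,  0.013, -0.053,  0.079, -0.013, -0.034]), 'tau': array([-0.0000e+00, -5.2754e+01, -1.2670e+00, -1.5343e+01, -5.3000e-02,
        6.0000e-03,  0.0000e+00]), 'position': array([0.206, 0.589, 0.302]), 'orientation': array([-1.79896e+02,  7.00000e-03,  1.60707e+02]), 'contact_force': array([ 0.16 , -0.118,  0.25 ]), 'torque': array([-0.017,  0.028, -0.064]), 'width': np.float64(0.088)}
top [[539.07541179   0.         317.29807602]
 [  0.         539.07541179 238.04158482]
 [  0.           0.           1.        ]] -0.16508193000412766 [0.50299048 0.05772351 1.42518219] [-175.97280407   -0.632447    -88.48721004]
axis call [([0.545, 0.023, -0.002], 0.65)]
axis call [([0.552, 0.054, 0.064], 0.94)]
handle call [([0.566, 0.096, 0.112], 0.66)]
handle call [([0.553, 0.036, 0.086], 0.76), ([0.427, 0.469, 0.096], 0.6)]
lock_hole call [([0.541, -0.012, 0.084], 0.74)]
lock_hole call [([0.554, 0.038, 0.084], 0.72), ([0.773, 0.132, 0.006], 0.68)]
pin cal
[... 690 characters left out ...]
86, 0.047, 0.063], 0.88), ([0.4, -0.189, 0.013], 0.36)]
handle call [([0.568, 0.095, 0.115], 0.74)]
handle call [([0.567, 0.038, 0.082], 0.71), ([0.79, -0.189, 0.05], 0.35)]
lock_hole call [([0.537, -0.012, 0.08], 0.71), ([0.388, 0.157, -0.0], 0.6)]
lock_hole call [([0.569, 0.04, 0.081], 0.79)]
pin call [([0.563, -0.345, 0.001], 0.59), ([0.393, -0.189, 0.002], 0.33)]
pin call [([0.491, -0.335, 0.089], 0.78), ([0.41, -0.335, 0.085], 0.48)]
pin_stand call [([0.481, -0.336, 0.003], 0.65)]
pin_stand call [([0.501, -0.325, 0.055], 0.57)]
carriage call it knows: axis, bearing, gear, handle, lock_hole, pin, pin_stand, scraper, screw_jar, screwdriver, vase
carriage call [([0.57, 0.04, 0.087], 0.71)]
```

View pics/top0.png

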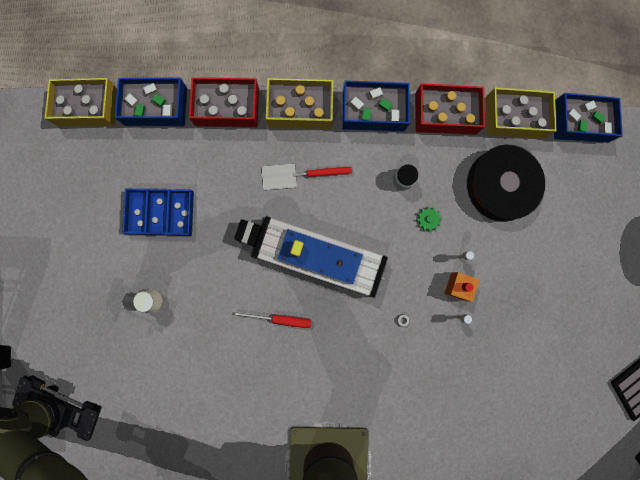

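View pics/scene0.png

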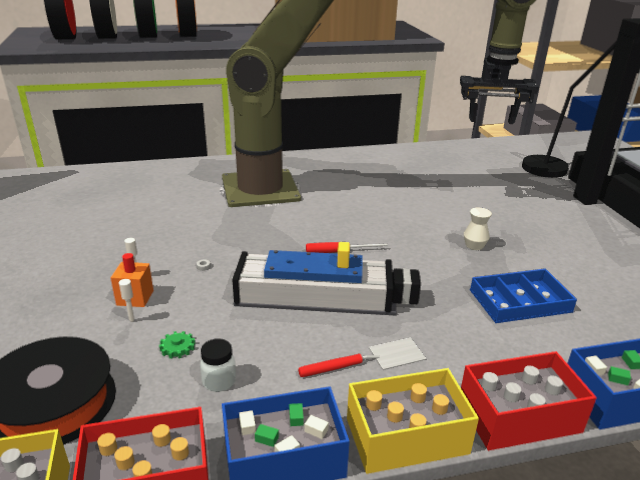

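```bash
cat > h.py <<'E'
from cell import *
import cv2,numpy as np
from scipy.spatial.transform import Rotation as R
def ray(p,uv):
    K=p["mtx"];d=np.array([(uv[0]-K[0,2])/K[0,0],(uv[1]-K[1,2])/K[1,1]]);s=d.copy()
    for _ in range(20): s=d/(1+p["k1"]*(s@s))
    return R.from_euler("xyz",p["orientation"],degrees=True).as_matrix()@np.array([*s,1])
def at_z(p,uv,z):
    r=ray(p,uv);return np.round(p["eye"]+r*(z-p["eye"][2])/r[2],4)
def proj(p,X):
    c=R.from_euler("xyz",p["orientation"],degrees=True).as_matrix().T@(np.array(X)-p["eye"]);s=c[:2]/c[2]
    s=s*(1+p["k1"]*(s@s));K=p["mtx"];return np.array([K[0,0]*s[0]+K[0,2],K[1,1]*s[1]+K[1,2]])
def mask(p,lo,hi,roi=None):
    h=cv2.cvtColor(p["color"],cv2.COLOR_RGB2HSV);m=cv2.inRange(h,np.array(lo),np.array(hi))
    if roi: z=np.zeros_like(m);x0,y0,x1,y1=roi;z[y0:y1,x0:x1]=m[y0:y1,x0:x1];m=z
    return m
def blobs(m,amin=20):
    n,_,s,c=cv2.connectedComponentsWithStats(m);return [(s[i].tolist(),c[i].round(1).tolist()) for i in range(1,n) if s[i,4]>=amin]
E
python3 - <<'E'
from h import *
p=get_image("top")
y=mask(p,(22,120,120),(35,255,255),(270,220,330,270));b=blobs(y);print("yel",b)
for s,c in b: print(at_z(p,c,.13))
r=mask(p,(0,150,80),(4,255,255),(440,270,490,310))|mask(p,(174,150,80),(180,255,255),(440,270,490,310));b=blobs(r,5);print("red",b)
for s,c in b: print(at_z(p,c,.106))
bl=mask(p,(100,120,40),(125,255,255),(240,210,390,300));c=max(cv2.findContours(bl,0,2)[0],key=cv2.contourArea)
bx=cv2.boxPoints(cv2.minAreaRect(c));print([at_z(p,q,.085).tolist() for q in bx])
print("ends", at_z(p,(268,218),.07),at_z(p,(250,262),.07),at_z(p,(385,256),.07),at_z(p,(374,296),.07))
cr=cv2.resize(p["color"][205:335,230:500,::-1],None,fx=2.9,fy=2.9,interpolation=cv2.INTER_CUBIC);cv2.imwrite("pics/crop1.png",cr)
E
```

```text
yel [([291, 240, 13, 16, 139], [296.7, 247.8])]
[0.5697 0.0947 0.13  ]
red [([465, 283, 8, 8, 56], [468.5, 286.7])]
[ 0.4854 -0.3327  0.106 ]
[[0.5435, 0.144, 0.085], [0.619, 0.1214, 0.085], [0.5614, -0.068, 0.085], [0.4862, -0.0448, 0.085]]
ends [0.6462 0.1712 0.07  ] [0.5338 0.213  0.07  ] [ 0.558  -0.1268  0.07  ] [ 0.4566 -0.1011  0.07  ]
```

View pics/crop1.png

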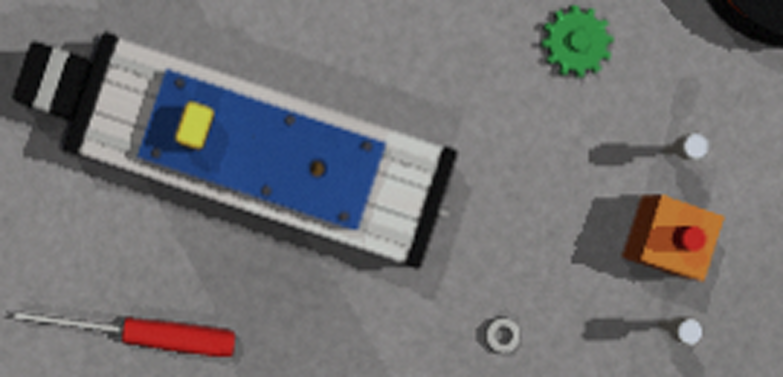

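The red head (crop 690,238; picture 468,287) is the pin on the orange stand. The two white ones (696,146 and 689,331) are look-alikes. The hole is at crop (318,168), the handle at (195,125), and the axis lies about 17° off world y. I'll move over the handle.

step_arm(turn=[[0, 0, 2.4], [0, 0, 2.4], [0, 0, 2.4], [0, 0, 2.4], [0, 0, 2.4], [0, 0, 2.4], [0, 0, 2.4], [0, 0, 2.4], [0, 0, 2.4], [0, 0, 2.4], [0, 0, 2.4], [0, 0, 2.4], [0, 0, 2.4], [0, 0, 2.4], [0, 0, 2.4], [0, 0, 2.4]], translation=[[40, -50, 0], [80, -110, 0], [120, -165, 0], [160, -220, -5], [200, -270, -10], [235, -325, -20], [270, -375, -30], [305, -420, -40], [340, -465, -50], [362, -495, -55], [362, -495, -55], [362, -495, -55], [362, -495, -55], [362, -495, -55], [362, -495, -55], [362, -495, -55]], grip=[0, 0, 0, 0, 0, 0, 0, 0, 0, 0, 0, 0, 0, 0, 0, 0], force=10)

```text
clock: 3.25
position: [0.5684, 0.0952, 0.2478]
orientation: [180.0, 0.0, 163.1]
contact_force: [-0.0, 0.6, 0.9]
width: 0.088
```

```bash
python3 - <<'E'
from h import *
o=get_obs();print(o["clock"],o["position"].round(4),o["orientation"].round(2),o["contact_force"].round(2))
p=get_image("wrist");cv2.imwrite("pics/w1.png",p["color"][:,:,::-1]);print(p["eye"],p["orientation"],p["mtx"][0],p["k1"])
y=mask(p,(22,120,120),(35,255,255))
c=max(cv2.findContours(y,0,2)[0],key=cv2.contourArea);r=cv2.minAreaRect(c);print(r)
bx=cv2.boxPoints(r);print([at_z(p,q,.13).tolist() for q in bx],at_z(p,r[0],.13))
for t in ["handle","lock_hole"]: print(t,[(np.round(d["centre"],4).tolist(),round(d["p"],2)) for d in landmark_of(p,t)][:3])
E
```

```text
3.25 [0.5684 0.0952 0.2478] [179.99   0.   163.13] [-0.03  0.55  0.93]
[0.49149798 0.11795154 0.33004195] [ 1.62204775e+02 -2.29581380e-02  7.31373070e+01] [344.08551777   0.         323.58912682] 0.018340602743237632
((322.5, 254.5), (67.0, 37.0), 90.0)
[[0.5377, 0.0918, 0.13], [0.5441, 0.113, 0.13], [0.5865, 0.1008, 0.13], [0.5797, 0.0782, 0.13]] [0.5613 0.0962 0.13  ]
handle [([0.5688, 0.0969, 0.1119], 0.77)]
lock_hole [([0.5382, -0.0117, 0.0805], 0.62)]
```

View pics/w1.png

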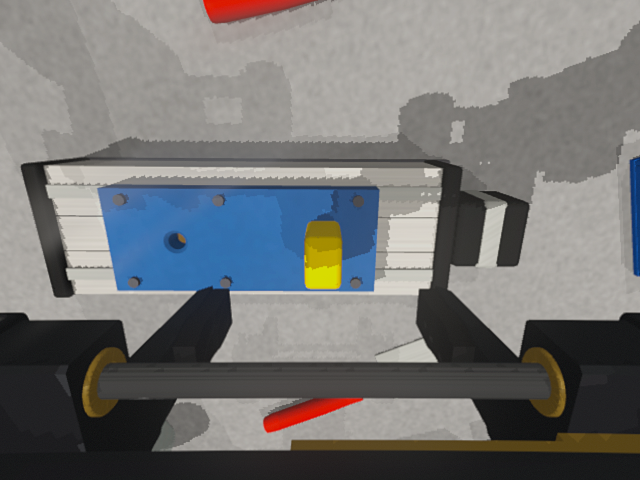

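The wrist view shows the handle's top face at about (322,271), aligned with the picture axes. The hole is at (176,241), and the jaws sit evenly either side of the handle. I'll descend and grip.

```bash
python3 - <<'E'
from h import *
p=get_image("wrist")
print(at_z(p,(322.5,271),.13),at_z(p,(176,241),.085))
E
```

```text
[0.5719 0.0927 0.13  ] [ 0.5351 -0.0104  0.085 ]
```

step_arm(turn=[[0, 0, 0], [0, 0, 0], [0, 0, 0], [0, 0, 0], [0, 0, 0], [0, 0, 0], [0, 0, 0], [0, 0, 0], [0, 0, 0], [0, 0, 0], [0, 0, 0], [0, 0, 0]], translation=[[0, 0, -30], [0, 0, -60], [0, 0, -80], [0, 0, -89], [0, 0, -89], [0, 0, -89], [0, 0, -89], [0, 0, -89], [0, 0, -89], [0, 0, -89], [0, 0, -89], [0, 0, -89]], grip=[0, 0, 0, 0, 80, 120, 140, 160, 255, 255, 255, 255], force=8)

```text
clock: 4.95
position: [0.5685, 0.0949, 0.1588]
orientation: [180.0, -0.0, 163.1]
contact_force: [0.4, -0.6, 0.7]
width: 0.0237
```

step_arm(turn=[[0, 0, 0], [0, 0, 0], [0, 0, 0], [0, 0, 0], [0, 0, 0], [0, 0, 0]], translation=[[0.6, 1.9, 0], [1.2, 3.8, 0], [1.7, 5.7, 0], [2.3, 7.7, 0], [2.3, 7.7, 0], [2.3, 7.7, 0]], grip=[255, 255, 255, 255, 255, 255], force=20)

```text
clock: 5.7
position: [0.571, 0.1031, 0.1588]
orientation: [179.9, 0.0, 163.1]
contact_force: [-0.1, 0.1, -0.3]
width: 0.0237
```

step_arm(turn=[[0, 0, 0], [0, 0, 0], [0, 0, 0], [0, 0, 0]], translation=[[0.6, 1.9, 0], [1.2, 3.8, 0], [1.2, 3.8, 0], [1.2, 3.8, 0]], grip=[255, 255, 255, 255])

```text
clock: 6.2
position: [0.5721, 0.1067, 0.1588]
orientation: [180.0, 0.0, 163.1]
contact_force: [-0.2, 0.1, 0.5]
width: 0.0237
```

step_arm(turn=[[0, 0, 0], [0, 0, 0], [0, 0, 0], [0, 0, 0]], translation=[[0.6, 1.9, 0], [1.2, 3.8, 0], [1.2, 3.8, 0], [1.2, 3.8, 0]], grip=[255, 255, 255, 255])

```text
clock: 6.7
position: [0.5733, 0.1106, 0.1588]
orientation: [180.0, 0.0, 163.1]
contact_force: [0.2, -0.7, 0.6]
width: 0.0236
```

step_arm(turn=[[0, 0, 0], [0, 0, 0], [0, 0, 0], [0, 0, 0]], translation=[[0.6, 1.9, 0], [1.0, 3.4, 0], [1.0, 3.4, 0], [1.0, 3.4, 0]], grip=[255, 255, 255, 255])

```text
clock: 7.2
position: [0.5743, 0.1138, 0.1588]
orientation: [180.0, 0.0, 163.1]
contact_force: [-0.4, 1.4, 0.9]
width: 0.0239
```

step_arm(turn=[[0, 0, 0], [0, 0, 0], [0, 0, 0], [0, 0, 0]], translation=[[0.4, 1.4, 0], [0.9, 2.9, 0], [0.9, 2.9, 0], [0.9, 2.9, 0]], grip=[255, 255, 255, 255])

```text
clock: 7.7
position: [0.5751, 0.1163, 0.1587]
orientation: [-180.0, 0.0, 163.1]
contact_force: [0.9, -1.1, 2.3]
width: 0.0239
```

step_arm(turn=[[0, 0, 0], [0, 0, 0], [0, 0, 0], [0, 0, 0]], translation=[[0.4, 1.4, 0], [0.8, 2.5, 0], [0.8, 2.5, 0], [0.8, 2.5, 0]], grip=[255, 255, 255, 255])

```text
clock: 8.2
position: [0.5757, 0.1182, 0.1587]
orientation: [-179.9, -0.0, 163.1]
contact_force: [-1.7, -5.1, 3.5]
width: 0.0235
```

```bash
python3 - <<'E'
from h import *
a=np.array([.2903,.957,0])
for i in range(6):
    o=get_obs();print(o["clock"],(o["position"]@a).round(5),(o["contact_force"]@a).round(2),o["contact_force"].round(2),o["torque"].round(2));p=get_image("wrist")
y=mask(p,(22,120,120),(35,255,255))
cv2.imwrite("pics/w2.png",p["color"][:,:,::-1])
E
```

```text
8.2 0.2803 -5.38 [-1.7  -5.1   3.51] [-0.98  0.22 -0.05]
8.25 0.28033 -5.03 [-1.67 -4.75  2.86] [-1.01  0.19 -0.05]
8.3 0.28033 -5.76 [-2.09 -5.38  3.94] [-0.97  0.21 -0.03]
8.35 0.28032 -5.5 [-1.34 -5.34  3.77] [-1.05  0.16 -0.07]
8.4 0.28032 -4.38 [-1.31 -4.18  3.57] [-0.94  0.19 -0.07]
8.45 0.28032 -5.43 [-1.03 -5.37  4.36] [-0.98  0.24 -0.05]
```

step_arm(turn=[[0, 0, 0], [0, 0, 0], [0, 0, 0]], translation=[[0.4, 1.3, 0], [0.4, 1.3, 0], [0.4, 1.3, 0]], grip=[255, 255, 255])

```text
clock: 8.88
position: [0.5761, 0.1194, 0.1587]
orientation: [-179.9, -0.0, 163.1]
contact_force: [-0.8, -4.5, 4.4]
width: 0.0235
```

```bash
cat > f.py <<'E'
from h import *
a=np.array([.2903,.957,0]);L=[]
for i in range(6):
    o=get_obs();L.append([o["position"]@a*1000,o["contact_force"]@a,o["torque"][0]]);p=get_image("wrist")
print(o["clock"],np.mean(L,0).round(2),o["contact_force"].round(1),o["width"].round(4))
E
python3 f.py
```

```text
Traceback (most recent call last):
  File "f.py", line 5, in <module>
    print(o["clock"],np.mean(L,0).round(2),o["contact_force"].round(1),o["width"].round(4))
                                                                       ^^^^^^^^^^^^^^^^
AttributeError: 'float' object has no attribute 'round'
```

```bash
sed -i 's/o\["width"\].round(4)/round(o["width"],4)/' f.py; python3 f.py
```

```text
9.425 [281.43  -5.62  -1.02] [-1.8 -5.4  4. ] 0.0239
```

step_arm(turn=[[0, 0, 0], [0, 0, 0], [0, 0, 0], [0, 0, 0], [0, 0, 0], [0, 0, 0], [0, 0, 0], [0, 0, 0]], translation=[[-1.2, -3.8, 0], [-2.3, -7.7, 0], [-3.5, -11.5, 0], [-4.6, -15.3, 0], [-5.8, -19.1, 0], [-6.4, -21.0, 0], [-6.4, -21.0, 0], [-6.4, -21.0, 0]], grip=[255, 255, 255, 255, 255, 255, 255, 255])

```text
clock: 10.48
position: [0.5698, 0.0989, 0.1587]
orientation: [-180.0, -0.0, 163.1]
contact_force: [0.1, -0.1, 2.1]
width: 0.0241
```

```bash
python3 f.py
```

```text
10.725 [ 2.6011e+02 -1.0100e+00 -1.5000e-01] [-0.3 -1.1  2.2] 0.0237
```

step_arm(turn=[[0, 0, 0], [0, 0, 0], [0, 0, 0], [0, 0, 0]], translation=[[-0.9, -2.9, 0], [-1.7, -5.7, 0], [-1.7, -5.7, 0], [-1.7, -5.7, 0]], grip=[255, 255, 255, 255])

```text
clock: 11.28
position: [0.568, 0.0933, 0.1588]
orientation: [-180.0, -0.0, 163.1]
contact_force: [-0.4, -0.3, 2.6]
width: 0.0234
```

step_arm(turn=[[0, 0, 0], [0, 0, 0], [0, 0, 0], [0, 0, 0]], translation=[[-0.4, -1.4, 0], [-0.9, -2.9, 0], [-0.9, -2.9, 0], [-0.9, -2.9, 0]], grip=[255, 255, 255, 255])

```text
clock: 11.78
position: [0.5672, 0.0906, 0.1587]
orientation: [-180.0, -0.0, 163.1]
contact_force: [-0.5, 0.8, 2.0]
width: 0.0236
```

```bash
python3 f.py
```

```text
12.025 [ 2.5137e+02 -4.0000e-02  1.0000e-01] [-1.  -0.2  2.2] 0.0242
```

step_arm(turn=[[0, 0, 0], [0, 0, 0], [0, 0, 0], [0, 0, 0]], translation=[[-0.4, -1.4, 0], [-0.9, -2.9, 0], [-0.9, -2.9, 0], [-0.9, -2.9, 0]], grip=[255, 255, 255, 255])

```text
clock: 12.58
position: [0.5663, 0.0876, 0.1587]
orientation: [-180.0, -0.0, 163.1]
contact_force: [-0.2, 0.6, 1.9]
width: 0.0241
```

```bash
python3 f.py
```

```text
12.825 [ 2.4824e+02 -4.0000e-02  9.0000e-02] [-1.5  1.1  2.4] 0.0238
```

step_arm(turn=[[0, 0, 0], [0, 0, 0], [0, 0, 0], [0, 0, 0]], translation=[[-0.4, -1.4, 0], [-0.9, -2.9, 0], [-0.9, -2.9, 0], [-0.9, -2.9, 0]], grip=[255, 255, 255, 255])

```text
clock: 13.38
position: [0.5657, 0.0856, 0.1587]
orientation: [179.9, 0.0, 163.1]
contact_force: [-1.1, 4.3, 1.0]
width: 0.0241
```

```bash
python3 f.py
```

```text
13.625 [246.03   3.61   0.8 ] [-0.1  3.5  1.1] 0.0238
```

step_arm(turn=[[0, 0, 0], [0, 0, 0], [0, 0, 0], [0, 0, 0]], translation=[[-0.3, -1.0, 0], [-0.5, -1.7, 0], [-0.5, -1.7, 0], [-0.5, -1.7, 0]], grip=[255, 255, 255, 255])

```text
clock: 14.18
position: [0.5652, 0.084, 0.1588]
orientation: [179.9, 0.0, 163.1]
contact_force: [-0.6, 5.4, 1.3]
width: 0.024
```

```bash
python3 f.py
```

```text
14.425 [244.45   5.18   1.07] [-0.9  5.9  0.7] 0.0239
```

step_arm(turn=[[0, 0, 0], [0, 0, 0], [0, 0, 0], [0, 0, 0], [0, 0, 0], [0, 0, 0], [0, 0, 0], [0, 0, 0]], translation=[[1.2, 3.8, 0], [2.3, 7.7, 0], [3.5, 11.5, 0], [4.6, 15.3, 0], [5.6, 18.4, 0], [5.6, 18.4, 0], [5.6, 18.4, 0], [5.6, 18.4, 0]], grip=[255, 255, 255, 255, 255, 255, 255, 255])

```text
clock: 15.48
position: [0.5707, 0.102, 0.1587]
orientation: [180.0, 0.0, 163.1]
contact_force: [-1.3, 1.1, 2.9]
width: 0.0241
```

```bash
python3 f.py
```

```text
15.725 [263.1    0.98   0.28] [-1.6  1.4  2.5] 0.0241
```

step_arm(turn=[[0, 0, 0], [0, 0, 0], [0, 0, 0], [0, 0, 0], [0, 0, 0], [0, 0, 0], [0, 0, 0], [0, 0, 0], [0, 0, 0], [0, 0, 0]], translation=[[-0.1, -0.3, 0], [-0.1, -0.3, 0], [-0.1, -0.3, 0], [-0.1, -0.3, 0], [-0.1, -0.3, 0], [0, 0, 30], [-10, -30, 70], [-20, -70, 90], [-30, -105, 90], [-30, -105, 90]], grip=[255, 255, 150, 80, 0, 0, 0, 0, 0, 0], force=3)

```text
clock: 17.02
position: [0.5398, -0.0074, 0.2489]
orientation: [-179.8, -0.0, 162.8]
contact_force: [-0.3, -0.6, -0.5]
width: 0.088
```

```bash
python3 - <<'E'
from h import *
o=get_obs();print(o["clock"],o["position"].round(4),o["contact_force"].round(2))
p=get_image("wrist")
for t in ["handle","lock_hole"]: print(t,[(np.round(d["centre"],4).tolist(),round(d["p"],2)) for d in landmark_of(p,t)][:3])
q=proj(p,[.539,-.004,.085]);print(q)
u,v=q.astype(int);s=60
c=p["color"][v-s:v+s,u-s-20:u+s+20,::-1]
a=cv2.resize(c,None,fx=4,fy=4,interpolation=cv2.INTER_CUBIC);cv2.imwrite("pics/hole.png",a);print("crop origin",u-s-20,v-s)
g=cv2.resize(p["color"][:,:,::-1],None,fx=.5,fy=.5);cv2.imwrite("pics/w3.png",np.hstack([a,cv2.copyMakeBorder(g[:,:160],0,240,0,0,0)]))
y=mask(p,(22,120,120),(35,255,255));print(blobs(y,100))
t=get_image("top");y=mask(t,(22,120,120),(35,255,255),(270,220,330,270))
for s,c in blobs(y): print("top handle",at_z(t,c,.13))
E
```

```text
17.025 [ 0.5398 -0.0074  0.2489] [-0.3  -0.59 -0.45]
handle [([0.7664, -0.1795, -0.0026], 0.71), ([0.5695, 0.1038, 0.1126], 0.67)]
lock_hole [([0.5436, -0.0057, 0.0812], 0.88)]
[328.92352527 240.0472588 ]
crop origin 248 180
[([462, 217, 66, 67, 3132], [496.0, 252.2])]
top handle [0.573  0.1038 0.13  ]
```

View pics/hole.png

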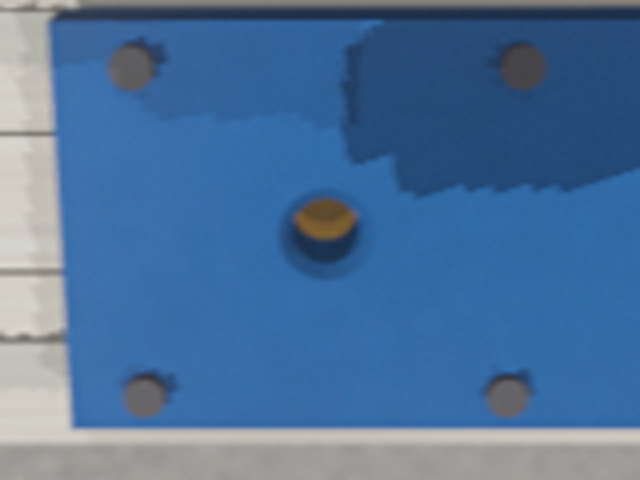

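The hole is centred at crop (325,234), picture (329,238.5). Brass nut shows evenly left and right through it, so the alignment looks fine. Next I'll hover over the red pin.

step_arm(turn=[[0, 0, 0], [0, 0, 0], [0, 0, 0], [0, 0, 0], [0, 0, 0], [0, 0, 0], [0, 0, 0], [0, 0, 0], [0, 0, 0]], translation=[[-9, -55, 0], [-18, -110, 0], [-27, -165, 0], [-36, -220, 0], [-45, -275, 0], [-54, -325, 0], [-54, -325, 0], [-54, -325, 0], [-54, -325, 0]], grip=[0, 0, 0, 0, 0, 0, 0, 0, 0])

```text
clock: 18.35
position: [0.4878, -0.3259, 0.2488]
orientation: [179.9, -0.0, 163.3]
contact_force: [1.1, 0.6, -0.7]
width: 0.0882
```

```bash
python3 - <<'E'
from h import *
o=get_obs();print(o["clock"],o["position"].round(4),o["orientation"].round(2),o["contact_force"].round(2))
p=get_image("wrist");cv2.imwrite("pics/w4.png",p["color"][:,:,::-1])
r=mask(p,(0,150,60),(4,255,255))|mask(p,(174,150,60),(180,255,255))
for s,c in blobs(r,100): print(s,c,at_z(p,c,.1))
print([(np.round(d["centre"],4).tolist(),round(d["p"],2)) for d in landmark_of(p,"pin")+landmark_of(p,"pin_stand")])
t=get_image("top");print("pin proj",proj(p,[.485,-.333,.106]),proj(p,[.485,-.333,.07]))
E
```

```text
18.35 [ 0.4878 -0.3259  0.2488] [179.91  -0.   163.33] [ 1.1   0.58 -0.7 ]
[294, 222, 30, 40, 867] [309.1, 241.6] [ 0.4796 -0.3344  0.1   ]
[([0.5604, -0.3339, 0.0038], 0.97), ([0.4879, -0.3355, 0.0077], 0.83), ([0.4031, -0.3376, 0.0004], 0.65), ([0.4821, -0.3363, 0.0026], 0.89)]
pin proj [313.01778518 250.84381601] [314.2620289  235.69608219]
```

View pics/w4.png

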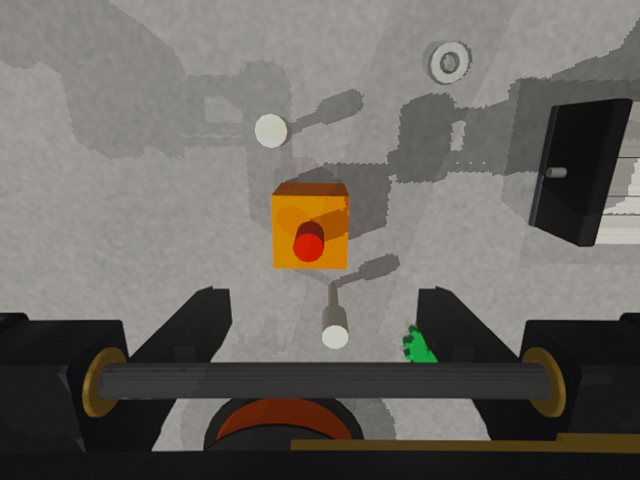

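Red head top is at (309,246) on the orange stand (312,230). The white look-alikes are at (271,131) and (335,337), so red is the pin.

```bash
python3 - <<'E'
from h import *
p=get_image("wrist")
print(at_z(p,(309,246.3),.106))
r=[at_z(p,q,.07) for q in [(273,195.5),(349,195.5),(348,268),(274,268)]];print(r,np.mean(r,0))
E
```

```text
[ 0.4803 -0.3362  0.106 ]
[array([ 0.4445, -0.3553,  0.07  ]), array([ 0.4613, -0.2997,  0.07  ]), array([ 0.5186, -0.3164,  0.07  ]), array([ 0.5011, -0.3743,  0.07  ])] [ 0.481375 -0.336425  0.07    ]
```

step_arm(turn=[[0, 0, 0], [0, 0, 0], [0, 0, 0], [0, 0, 0], [0, 0, 0], [0, 0, 0], [0, 0, 0], [0, 0, 0], [0, 0, 0], [0, 0, 0], [0, 0, 0], [0, 0, 0]], translation=[[-7, -10, 0], [-7, -10, -40], [-7, -10, -80], [-7, -10, -105], [-7, -10, -111], [-7, -10, -111], [-7, -10, -111], [-7, -10, -111], [-7, -10, -111], [-7, -10, -111], [-7, -10, -111], [-7, -10, -111]], grip=[0, 0, 0, 0, 0, 0, 100, 150, 200, 255, 255, 255], force=15)

```text
clock: 20.1
position: [0.4796, -0.3384, 0.1377]
orientation: [180.0, -0.0, 163.1]
contact_force: [0.2, 0.7, 0.3]
width: 0.03
```

```bash
python3 - <<'E'
from h import *
o=get_obs();print(o["clock"],o["position"].round(4),o["contact_force"].round(2),o["width"])
E
```

```text
20.1 [ 0.4796 -0.3384  0.1377] [0.18 0.65 0.29] 0.030022252549734892
```

step_arm(turn=[[0, 0, 0], [0, 0, 0], [0, 0, 0], [0, 0, 0]], translation=[[0.5, 2, 0], [0.5, 2, 0], [0.5, 2, 0], [0.5, 2, 0]], grip=[255, 255, 255, 255])

```text
clock: 20.6
position: [0.4802, -0.3363, 0.1377]
orientation: [180.0, 0.0, 163.1]
contact_force: [-0.3, 0.4, 0.8]
width: 0.021
```

```bash
python3 - <<'E'
from h import *
for i in range(3):
    o=get_obs();print(o["clock"],o["position"].round(4),o["contact_force"].round(2),o["torque"].round(2),round(o["width"],4));get_image("wrist")
E
```

```text
20.6 [ 0.4802 -0.3363  0.1377] [-0.33  0.4   0.78] [ 0.12 -0.1   0.02] 0.021
20.65 [ 0.4802 -0.3364  0.1378] [0.14 0.51 0.72] [ 0.12 -0.04 -0.04] 0.0213
20.7 [ 0.4801 -0.3364  0.1377] [0.28 0.47 0.58] [ 0.11 -0.04 -0.03] 0.0216
```

step_arm(turn=[[0, 0, 0], [0, 0, 0], [0, 0, 0], [0, 0, 0], [0, 0, 0], [0, 0, 0], [0, 0, 0], [0, 0, 0], [0, 0, 0], [0, 0, 0], [0, 0, 0], [0, 0, 0], [0, 0, 0], [0, 0, 0], [0, 0, 0], [0, 0, 0], [0, 0, 0]], translation=[[0, 0, 15], [0, 0, 35], [0, 0, 60], [0, 0, 85], [0, 0, 105], [5, 30, 105], [12, 70, 105], [20, 115, 105], [28, 165, 105], [36, 215, 105], [44, 260, 105], [51, 300, 105], [55, 322, 105], [57, 332, 105], [57, 332, 105], [57, 332, 105], [57, 332, 105]], grip=[255, 255, 255, 255, 255, 255, 255, 255, 255, 255, 255, 255, 255, 255, 255, 255, 255], force=25)

```text
clock: 22.88
position: [0.5369, -0.0058, 0.2427]
orientation: [-180.0, -0.0, 163.0]
contact_force: [-0.1, 0.1, -0.9]
width: 0.0209
```

```bash
python3 - <<'E'
from h import *
o=get_obs();print(o["clock"],o["position"].round(4),o["orientation"].round(2),o["contact_force"].round(2),round(o["width"],4))
p=get_image("wrist");s=get_image("scene")
P=np.array([.538,-.0037,.085]);print(proj(p,P),proj(s,P))
u,v=proj(s,P).astype(int)
c=s["color"][v-85:v+35,u-70:u+70,::-1];a=cv2.resize(c,None,fx=3.5,fy=3.5,interpolation=cv2.INTER_CUBIC)
u,v=proj(p,P).astype(int);b=cv2.resize(p["color"][v-70:v+80,u-60:u+60,::-1],(320,400),interpolation=cv2.INTER_CUBIC);print(u-60,v-70)
b=cv2.resize(b,(int(320*1.05),420))[:, :310]
cv2.imwrite("pics/ins.png",np.hstack([a[:420],b]))
E
```

```text
22.875 [ 0.5369 -0.0058  0.2427] [-1.7996e+02 -1.0000e-02  1.6299e+02] [-0.1   0.12 -0.91] 0.0209
[327.55494298 245.43065217] [293.33826901 260.95493423]
267 175
```

View pics/ins.png

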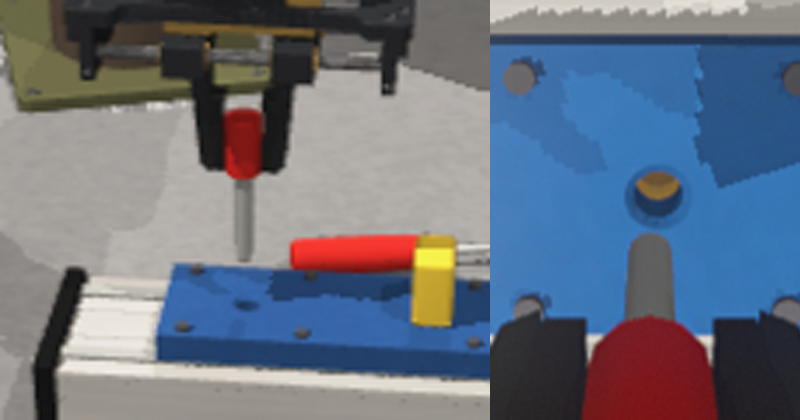

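step_arm(turn=[[0, 0, 0], [0, 0, 0], [0, 0, 0], [0, 0, 0], [0, 0, 0], [0, 0, 0], [0, 0, 0], [0, 0, 0]], translation=[[0.6, 2.1, 0], [0.6, 2.1, -10], [0.6, 2.1, -20], [0.6, 2.1, -26], [0.6, 2.1, -31], [0.6, 2.1, -35], [0.6, 2.1, -40], [0.6, 2.1, -40]], grip=[255, 255, 255, 255, 255, 255, 255, 255])

```text
clock: 23.98
position: [0.5376, -0.0023, 0.2024]
orientation: [-180.0, -0.0, 163.1]
contact_force: [-0.2, -1.5, -1.4]
width: 0.0212
```

```bash
python3 - <<'E'
from h import *
for i in range(3):
    o=get_obs();print(o["clock"],o["position"].round(4),o["contact_force"].round(2),o["torque"].round(2),round(o["width"],4));p=get_image("wrist")
cv2.imwrite("pics/w5.png",cv2.resize(p["color"][180:340,240:420,::-1],None,fx=3,fy=3,interpolation=cv2.INTER_CUBIC))
E
```

```text
23.975 [ 0.5376 -0.0023  0.2024] [-0.15 -1.46 -1.39] [-0.08  0.13 -0.01] 0.0212
24.025 [ 0.5376 -0.0023  0.2026] [-0.59  0.25 -0.99] [-0.02  0.11 -0.02] 0.0211
24.075 [ 0.5376 -0.0024  0.2027] [-0.47  0.26 -0.77] [-0.08  0.11 -0.01] 0.0212
```

View pics/w5.png

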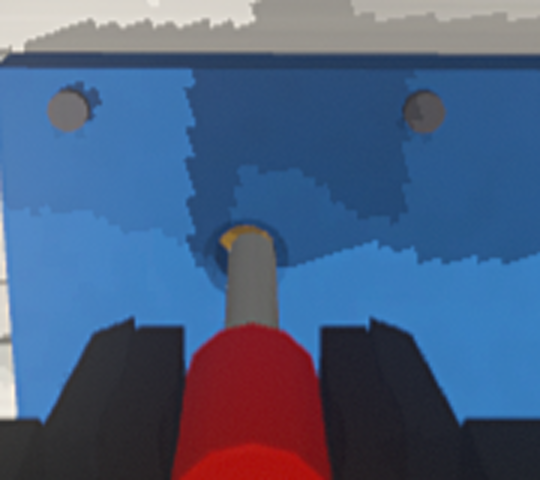

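The pin is in the hole at crop (252,240), about 1.2 mm too far towards the motor. I'll correct and continue down.

step_arm(turn=[[0, 0, 0], [0, 0, 0], [0, 0, 0], [0, 0, 0], [0, 0, 0], [0, 0, 0], [0, 0, 0], [0, 0, 0]], translation=[[-0.4, -1.2, 0], [-0.4, -1.2, 0], [-0.4, -1.2, -6], [-0.4, -1.2, -12], [-0.4, -1.2, -18], [-0.4, -1.2, -22], [-0.4, -1.2, -26], [-0.4, -1.2, -26]], grip=[255, 255, 255, 255, 255, 255, 255, 255])

```text
clock: 25.12
position: [0.5372, -0.0035, 0.1764]
orientation: [-180.0, -0.0, 163.1]
contact_force: [0.3, -0.6, -1.3]
width: 0.0213
```

```bash
python3 f.py; python3 -c "
from h import *
o=get_obs();print(o['position'].round(4),o['contact_force'].round(1))"
```

```text
25.375 [ 1.5267e+02 -1.3000e-01 -1.0000e-02] [-0.7  0.3 -0.6] 0.0214
[ 0.5374 -0.0035  0.1769] [ 0.3  0.3 -0.9]
```

step_arm(turn=[[0, 0, 0], [0, 0, 0], [0, 0, 0], [0, 0, 0], [0, 0, 0], [0, 0, 0], [0, 0, 0]], translation=[[0, 0, -4], [0, 0, -8], [0, 0, -12], [0, 0, -16], [0, 0, -20], [0, 0, -23], [0, 0, -23]], grip=[255, 255, 255, 255, 255, 255, 255])

```text
clock: 26.3
position: [0.5372, -0.0035, 0.1535]
orientation: [-180.0, -0.0, 163.1]
contact_force: [0.4, 0.9, -0.4]
width: 0.0211
```

```bash
python3 f.py; python3 -c "
from h import *
o=get_obs();print(o['position'].round(4),o['contact_force'].round(1))"
```

```text
26.55 [152.66   0.3    0.  ] [-0.2 -0.4 -1.1] 0.0213
[ 0.5374 -0.0035  0.1539] [ 0.  -0.3 -1.4]
```

step_arm(turn=[[0, 0, 0], [0, 0, 0], [0, 0, 0], [0, 0, 0], [0, 0, 0], [0, 0, 0], [0, 0, 0], [0, 0, 0], [0, 0, 0], [0, 0, 0], [0, 0, 0]], translation=[[0, 0, -1.2], [0, 0, -1.2], [0, 0, -1.2], [0, 0, -1.2], [0, 0, -1.2], [0, 0, -1.2], [0, 0, 10], [0, 0, 40], [0, 0, 80], [0, 0, 100], [0, 0, 100]], grip=[255, 255, 200, 120, 60, 0, 0, 0, 0, 0, 0], force=5)

```text
clock: 27.98
position: [0.5382, -0.0035, 0.2557]
orientation: [179.9, 0.2, 163.1]
contact_force: [-0.3, -0.1, 0.7]
width: 0.0886
```

```bash
python3 - <<'E'
from h import *
o=get_obs();print(o["clock"],o["position"].round(4),o["contact_force"].round(2),round(o["width"],4))
p=get_image("wrist");s=get_image("scene");P=np.array([.538,-.0037,.085])
for q in (p,s):
    r=mask(q,(0,150,60),(4,255,255))|mask(q,(174,150,60),(180,255,255));u,v=proj(q,P).astype(int)
    print((u,v),"top",proj(q,P+[0,0,.036]).round(1),[b for b in blobs(r,60) if abs(b[1][0]-u)<40])
    print([(np.round(d["centre"],4).tolist(),round(d["p"],2)) for d in landmark_of(q,"pin")][:3])
u,v=proj(s,P).astype(int);a=cv2.resize(s["color"][v-70:v+50,u-60:u+60,::-1],(400,400),interpolation=cv2.INTER_CUBIC)
u,v=proj(p,P).astype(int);b=cv2.resize(p["color"][v-60:v+60,u-60:u+60,::-1],(400,400),interpolation=cv2.INTER_CUBIC)
cv2.imwrite("pics/end.png",np.hstack([a,b]))
E
```

```text
27.975 [ 0.5382 -0.0035  0.2557] [-0.32 -0.1   0.67] 0.0886
(np.int64(323), np.int64(238)) top [323.6 254.9] [([308, 228, 31, 42, 1052], [322.8, 249.0])]
[([0.5448, -0.0017, 0.0232], 0.61)]
(np.int64(293), np.int64(260)) top [293.3 246.2] [([306, 242, 36, 11, 339], [323.7, 246.9]), ([289, 245, 10, 19, 179], [293.4, 254.0]), ([299, 354, 64, 23, 654], [329.4, 365.0])]
[([0.5632, -0.342, -0.0011], 0.84)]
```

View pics/end.png

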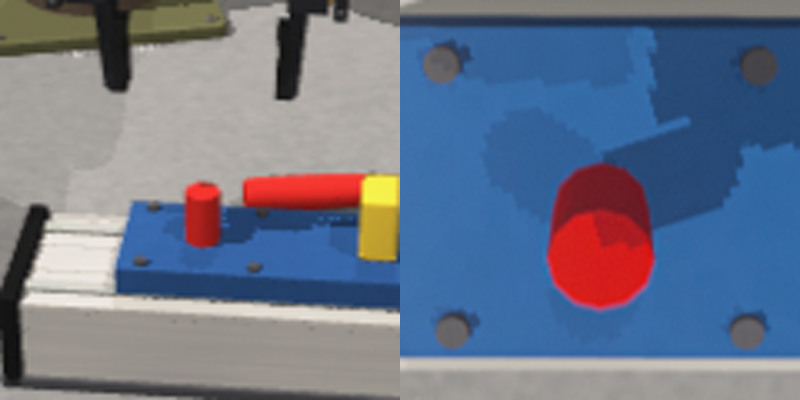

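The red head sits upright and flat on the carriage, and its top is where a fully seated pin should project. The gripper is clear, so I'm handing in.

```bash
python3 -c "
from cell import *
print(sign_off())"
```

```text
the job is handed in; nothing more can be done
None
```

The red-headed pin is in the carriage's hole and in the nut, apparently fully home, and I handed the job in at about 28 s of the 72 s allowed. No verdict is reported, so this rests on my own checks.

- **Finding the middle:** Held by its handle, the carriage met the spring at about 5.6 N towards the motor and then about 5.2 N away from it. By my estimate that is about 3 mm of deflection each way. It gives about 31 mm of free play, and I set the carriage in the middle, to about 0.5 mm.
- **Inserting the pin:** I took the red-headed pin from the orange stand, not the white look-alikes. After a correction of about 1.2 mm it went down with no measurable resistance.
- **Last checks:** In the wrist and scene pictures the head stands upright and flat on the carriage, with its top where a fully home pin should be. The gripper is clear, 100 mm up.
- **Bystanders:** Nothing showed contact with the other things, but I did not re-measure their positions at the end.
- **Disagreements:** After I released the handle, the top camera put it about 3 mm further towards the motor than the arm did. The wrist view of the hole agreed with the arm to about 0.5 mm, so I went with those. In the last wrist picture the network put the pin's tip about 7 mm from the hole's centre, which the picture did not bear out. In the last scene picture it reported only a white look-alike.
- **Not measured:** The nut's spring can't be read directly. I judged it relaxed from the centred carriage and the free insertion.

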